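# Take a degreased bolt up in the sprung tongs

## Task

These fasteners have just been degreased for thread-locker, so only the tongs may touch the bolt that stands on the wood offcut, never the gripper itself. First shut the lid of the green tin, to keep dust off the clean parts in it; then take the blue-gripped sprung tongs from the bench, close their jaws on that bolt's shank and lift it upright until its head is at least 12 cm above the bench top. Finish while still holding it there in the tongs, and leave the offcut, tape measure, spanner and orange pill bottle where they are.

Things in the scene. Friction and masses are not known exactly. Their poses are not given: they have to be found in the camera images.
- tool_tin: green steel tin, 206 mm wide (its own x), 128 mm deep (its own y), 77 mm high with the lid shut (92 with the carrying handle), fixed to the bench; origin under its centre; its front faces its own -y, roughly toward the robot; cleaned bolts, a bearing and a gear lie in it
- tool_tin_lid (a joint): hinge of the tin's lid, rad: 0 shut, 1.83 open to its stop, leaning back a little past upright. The hinge line lies along the tin's own x, at its y = +61 mm, 75 mm up. No latch: once pushed forward past about 1.5 the lid falls shut by its own weight; farther back it falls open
- tin_lid_edge (a point): middle of the lid's free front edge, on its outer face, 120 mm from the hinge line (about 190 mm above the bench when the lid stands open). The lid is 206 mm wide, of thin sheet with a 15 mm rim turned inward (toward the box) along its edges; its outer face looks away from the robot when it stands open
- tongs: loose sprung steel tongs with blue plastic grips and black jaw pads, 165 mm long, lying on edge on the bench, 0.09 kg; origin on the bench under the middle between the two grips; own +x points along the tongs to the jaws, own y from arm to arm, z up; the spring loop (pivot) is at x = -90 mm, the middle of the jaw pads at x = +65 mm. The arms stand 20 mm high on the bench, the grips 30 mm. This is the spring loop's body, which carries both arms
- tongs_grip (a point): middle between the two blue grips, 15 mm above the tongs' underside. The grips are 50 mm long along x (from -25 to +25 mm); across their outer faces they measure 50 mm at the middle when the tongs rest open, about 26 mm when the jaws are closed on the bolt. Their faces spread a little toward the jaws when open and are parallel about half-way.
- tongs_left: left arm of the tongs (own +y side); its origin is that of the tongs while they rest open; its pivot is 90 mm behind the middle of the grips, 8 mm off the centre line. The spring pushes each grip outward with about 7 N at rest, 11 N with the jaws at the bolt: squeezed some 6 to 14 mm (44 to 36 mm over the grips), the tongs can be held and carried with the jaws still 23 to 38 mm apart; let go, they spring open
- tongs_right: right arm of the tongs (own -y side); likewise
- jaw_left (a point): middle of the inner face of the left jaw pad, 10 mm above the tongs' underside; the pads are 24 mm long along the tongs and 14 mm high (3 to 17 mm above the underside). Between the two pads there are 48 mm when the tongs rest open; each millimetre that the grips are squeezed closes the jaws by 1.75 mm
- jaw_right (a point): middle of the inner face of the right jaw pad, likewise
- bolt: grey hex bolt standing on its head on the wood offcut, 46 mm tall, 0.03 kg: head 18x15 mm and 6 mm high at the bottom, round shank 10 mm thick above it; origin at the centre of the head's underside, z along the shank
- bolt_shank (a point): middle of the bolt's shank, 26 mm above the head's underside
- offcut: loose light-brown hardwood offcut, 50x90x18 mm (own x, y, z), lying flat; origin under its centre; the bolt stands on its top, 18 mm above the bench
- tape_measure: loose yellow tape measure, 34x94x62 mm, origin under its centre; a bystander
- spanner: loose steel spanner, 30x142x7 mm, long along its own y, origin under its centre; a bystander
- pill_bottle: loose small orange bottle with a red cap, 40 mm across, 68 mm tall, origin under its centre; a bystander

How it is judged (in metres and radians):
On the way, in this order (a step that is already met when the one before it is completed fails the run):
1. the tin's lid is shut (value of joint tool_tin_lid below 0.04 rad), for 0.2 s.
2. the bolt is pinched upright between the tongs' jaws and lifted, its head at least 12 cm above the bench (contact force between each of tongs_left, tongs_right and bolt above 0.5 N and distance between bolt_shank and jaw_left below 0.03 m and distance between bolt_shank and jaw_right below 0.03 m and height (world z) of bolt above 0.12 m and angle between bolt's own z axis and vertical below 0.35 rad), for 0.2 s.
At the end, for the whole second after the job is handed in: Lid shut (under 0.04 rad); gripper holds the tongs; both jaws press the bolt (0.5 N each), pads within 30 mm of the middle of its shank; head underside over 12 cm above the bench top, bolt within 0.35 rad of upright, slower than 3 cm/s (all of step 2 and value of joint tool_tin_lid below 0.04 rad and contact force between the fingers and tongs above 2 N and linear speed of bolt below 0.03 m/s); the arm keeps its last pose, push and grip.
It fails at once if the robot itself touches the bolt (contact force between any of the fingers, the arm and bolt above 0.3 N).
It fails at once if the offcut, tape measure, spanner or pill bottle is moved more than 3 cm (distance of any of tape_measure, spanner, pill_bottle, offcut from where it was at the start of the episode above 0.03 m).
It also fails if it takes over 54 s, if anything falls off the work surface, if the arm or the gripper's body presses on something with over 40 N, if the wrist force passes 120 N, or if a joint passes its speed limit or range.

## Robot

A 6-joint arm with a two-finger parallel gripper is mounted at the origin on a cart in front of the work surface, level with it; the furniture and walls round the work are solid. World frame = base frame: x ahead of the robot, y to its left, z up, the work surface at z = 0. Lengths are in mm, angles in rad, forces in N, time in s.
With the tool pointing down it reaches from about 325 to 1000 mm from the base axis. Payload 5.1 kg.
Tool frame: the origin (TCP) lies midway between the tips of the shut fingers; the grasp point (between the pads) lies 19 mm behind it; z points along the fingers, y is the line along which they close (so a half turn about z gives the same grasp; the last joint's range is limited). The gripper opens to 85 mm and grips with 20 to 120 N. Pads are 22 mm wide; open, the fingers measure 114 mm over their backs; the gripper's body (76 mm by 85 mm) begins 54 mm behind the grasp point. The pads swing forward as they close: fully open they stand 13 mm farther back than shut.
Start: joints at [1.222, 0.124, 1.65, -0, 1.367, -0.083], TCP at [170.764, 627.155, 204.322] pointing down, gripper open.
Joint ranges: [-2.61, 2.61], [-1.02, 2.33], [0.03, 2.71], [-1.35, 4.49], [0.32, 2.68], [-2.91, 2.91]. Speed limits (rad/s): [2.57, 2.57, 3.14, 3.14, 3.14, 3.14].

## Interface

Orientations are given as a unit quaternion [x, y, z, w].
In Python, from station import robot gives the robot as it stands.
- The arm moves only by the shell command python3 -m crank 'ROWS' [OPENING] [FORCE]. ROWS is JSON, a list of rows, each an object of numbers: "dx", "dy", "dz": the shift along the tool's x, y, z in m; "roll": the turn about the tool's z in rad. In form: [{"dx": .., "dy": .., "dz": .., "roll": ..}, ...]. A call has 1 to 5 rows; each row is the pose to reach, as a shift and turn from the pose commanded when the call began, along the tool's axes at that moment; what a row does not reach only later rows make up. A row lasts 1/10 s, in which the tool goes at most 50 mm and 8.59 degrees, less where a joint would pass 70% of its speed; a pose out of reach is approached as far as the arm can. A call with a gripper value outside its range is refused whole. OPENING is the finger opening in m, from 0 to 0.0854, set as the call begins (- or left out, the last holds). The fingers move at their own pace and stop on an object; FORCE is the grip in N (left out, the last holds). Time passes only in rows, so rows that repeat a pose let the fingers close. It gives the time, the measured TCP pose, the force, the opening and the grip force at its end, in the units of the state.
- robot.observe(): the state, without advancing time (a new reading comes with each control period).
- robot.snapshot(name): name is "scene" or "side" or "wrist"; returns a dict with "frame" (384x512x3 uint8, blue, green, red), "fx", "fy", "cx", "cy" (pixels), "xyz" and "attitude" of the camera in the world. Camera axes: x right, y down, z forward; pixel columns grow to the right and rows downward; lengths in mm; the calibration is good to about 2 mm. A picture is of the moment at which its call begins. There is no depth.
- robot.close_job(): hands the job in; it is judged then, once.
Trained networks look in the newest picture that a camera, given by its name, has taken for a name from the list of things; names that differ only in an ending like _2 or _b are one class to them, and where a whole thing is asked for, a point or a joint stands for the part that bears it (a point fixed in the world has none). Each returns a list of dicts, best first, with "confidence" (0 to 1); they miss things now and then, are a little off and sometimes report something else, mostly with a low value. They report only what shows in the picture. A call takes as long as a camera call.
- robot.recognise(camera, target): "bbox" ([left, top, width, height] in pixels, round what is visible of it).
- robot.landmark_of(camera, target): "location" ([column, row] in pixels: a listed point, or the origin of a listed thing).
The state is a dict: "t": time; "joint_pos": joint angles; "joint_velocities": joint speeds; "joint_torque": joint torques, N m; "eef_pos": TCP position; "tcp_rot": TCP orientation; "force": force on the tool from outside, world axes, zero at the start; "torque": the same for the moment, N m; "opening": opening from 0.0 (shut) to 1.0 (fully open); "finger_force": force on a finger pad.
Only numpy, scipy, OpenCV 4.12 (cv2) and the standard library are available. Lean on these libraries where they do the work, as an engineer would, in place of code of your own. Each camera call takes 0.05 s, during which the arm holds its last target. There are 200 camera calls.

## Working session

There is one attempt and no reset: what is moved stays moved. The work goes in short steps, Python scripts to look and compute and a shell command to move; the robot and the scene stay as the last step left them, time stands still between calls to the robot, and variables do not carry over. Pictures are saved under pics/ and viewed, at most 10 in all, crops included, and the job is handed in when it is done.

```bash
ls; mkdir -p pics; cat > h.py <<'E'
import numpy as np,cv2
from scipy.spatial.transform import Rotation as R
from station import robot
def ray(s,px):
    d=np.array([(px[0]-s["cx"])/s["fx"],(px[1]-s["cy"])/s["fy"],1.])
    a=np.array(s["attitude"],float)
    M=R.from_quat(a).as_matrix() if a.size==4 else a.reshape(3,3)
    return np.array(s["xyz"],float),M@d
def atz(s,px,z):
    o,d=ray(s,px); return o+d*(z-o[2])/d[2]
def tri(rs):
    A=np.zeros((3,3));b=np.zeros(3)
    for o,d in rs:
        d=d/np.linalg.norm(d);P=np.eye(3)-np.outer(d,d);A+=P;b+=P@o
    p=np.linalg.solve(A,b)
    return p,[round(float(np.linalg.norm(np.cross(p-o,d/np.linalg.norm(d)))),1) for o,d in rs]
E
python3 - <<'E'
from h import *
S={}
H=dict(tool_tin=0,tin_lid_edge=190,tongs=0,tongs_grip=15,jaw_left=10,jaw_right=10,bolt=18,bolt_shank=44,offcut=0,tape_measure=0,spanner=0,pill_bottle=0)
for c in("scene","side"):
    s=S[c]=robot.snapshot(c);cv2.imwrite(f"pics/{c}0.png",s["frame"])
    print(c,s["xyz"],s["attitude"])
np.set_printoptions(precision=0,suppress=True)
for n,z in H.items():
    rs=[]
    for c in S:
        l=robot.landmark_of(c,n)
        if l: 
            l=l[0];print(n,c,np.round(l["location"]),round(l["confidence"],2),atz(S[c],l["location"],z)); rs.append(ray(S[c],l["location"]))
    if len(rs)==2: print("   tri",*tri(rs))
print(robot.observe())
E
```

```text
pics
scene [   4.32818259 -463.86326668  545.49662236] [ 0.81318158 -0.34212166  0.18175624 -0.43434221]
side [ 132.63164501 -848.42527624  532.38477993] [ 0.82505771 -0.18504475  0.1047488  -0.52351304]
tool_tin scene [197. 190.] 0.82 [477. 243.   0.]
tool_tin side [199. 188.] 0.85 [479. 257.   0.]
   tri [469. 231.  11.] [1.7, 1.7]
tin_lid_edge scene [220. 117.] 0.61 [576. 244. 190.]
tin_lid_edge side [227. 125.] 0.57 [576. 247. 190.]
   tri [572. 239. 192.] [0.0, 0.0]
tongs scene [252. 236.] 0.71 [446. -10.   0.]
tongs_grip scene [251. 230.] 0.72 [445.  -7.  15.]
tongs_grip side [224. 227.] 0.88 [446. -24.  15.]
   tri [459.   8.  -4.] [1.3, 1.3]
jaw_left scene [263. 215.] 0.83 [513.  19.  10.]
jaw_left side [237. 215.] 0.71 [505.  26.  10.]
   tri [496.   3.  25.] [1.8, 1.8]
jaw_right scene [274. 224.] 0.79 [507. -26.  10.]
jaw_right side [224. 124.] 0.72 [802. 845.  10.]
   tri [ 319. -241.  305.] [66.0, 66.0]
bolt scene [261. 176.] 0.72 [638. 147.  18.]
bolt side [279. 204.] 0.52 [627.  18.  18.]
   tri [ 796.  303. -135.] [17.0, 17.0]
bolt_shank scene [293. 187.] 0.49 [626.  1
[... 231 characters left out ...]
re scene [264. 176.] 0.58 [665. 161.   0.]
tape_measure side [265. 186.] 0.8 [666. 177.   0.]
   tri [649. 146.  15.] [1.5, 1.5]
spanner side [310. 256.] 0.63 [ 583. -204.    0.]
pill_bottle scene [354. 224.] 0.9 [ 652. -160.    0.]
pill_bottle side [325. 242.] 0.68 [ 646. -172.    0.]
   tri [ 660. -156.  -10.] [2.7, 2.7]
{'t': 1.3, 'joint_pos': array([ 1.,  0.,  2., -0.,  1., -0.]), 'joint_velocities': array([-0., -0.,  0.,  0., -0.,  0.]), 'joint_torque': array([ -0., -42., -37.,  -0.,   0.,   0.]), 'eef_pos': array([171., 627., 204.]), 'tcp_rot': array([0., 1., 0., 0.]), 'force': array([-1.,  0.,  1.]), 'torque': array([ 0., -0.,  0.]), 'finger_force': 0.0, 'opening': 1.0018024745645189}
```

```bash
python3 - <<'E'
import cv2
a=cv2.imread("pics/scene0.png")[90:290,130:400];b=cv2.imread("pics/side0.png")[90:290,130:400]
cv2.imwrite("pics/a.png",cv2.resize(cv2.vconcat([a,b]),None,fx=1.5,fy=1.5,interpolation=cv2.INTER_CUBIC)[:600])
from h import *
o=robot.observe();print(R.from_quat(o["tcp_rot"]).as_matrix().round(3))
E
```

```text
[[-0.965  0.263  0.   ]
 [ 0.263  0.965  0.   ]
 [-0.     0.    -1.   ]]
```

View pics/a.png

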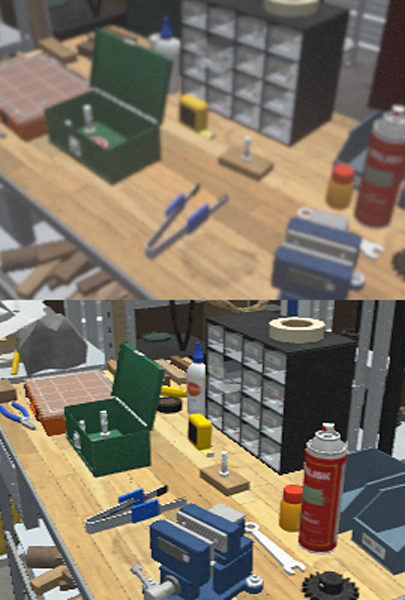

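The composite shows the tin at the left, lid open and leaning back. The tongs lie with the jaws pointing away, and the bolt on the offcut is about (245,150) in the scene crop. The vise is to the right of the tongs. Next I move behind the lid with the fingers shut.

```bash
python3 -m crank '[{"dx":-0.04,"dy":-0.018,"dz":-0.012,"roll":0},{"dx":-0.08,"dy":-0.037,"dz":-0.024,"roll":0},{"dx":-0.12,"dy":-0.055,"dz":-0.036,"roll":0},{"dx":-0.16,"dy":-0.074,"dz":-0.05,"roll":0},{"dx":-0.2,"dy":-0.093,"dz":-0.05,"roll":0}]' 0 30
python3 -m crank '[{"dx":-0.044,"dy":-0.02,"dz":0,"roll":0},{"dx":-0.088,"dy":-0.04,"dz":0,"roll":0},{"dx":-0.132,"dy":-0.06,"dz":0,"roll":0},{"dx":-0.176,"dy":-0.08,"dz":0,"roll":0},{"dx":-0.2,"dy":-0.093,"dz":0,"roll":0}]'
```

```text
t: 1.8
eef_pos: [341.2, 484.6, 257.3]
tcp_rot: [0.132, 0.991, 0.002, 0.001]
force: [1.1, 1.2, -0.2]
opening: 0.142
finger_force: 0.0
t: 2.3
eef_pos: [510.2, 340.1, 254.4]
tcp_rot: [0.134, 0.991, -0.0, 0.0]
force: [0.7, -0.5, -0.5]
opening: 0.005
finger_force: 0.0
```

```bash
python3 -m crank '[{"dx":-0.044,"dy":-0.02,"dz":0,"roll":0},{"dx":-0.088,"dy":-0.04,"dz":0,"roll":0},{"dx":-0.136,"dy":-0.061,"dz":0,"roll":0},{"dx":-0.136,"dy":-0.061,"dz":0.045,"roll":0},{"dx":-0.136,"dy":-0.061,"dz":0.09,"roll":0}]'
python3 - <<'E'
from h import *
for c in("scene","side"):
    s=robot.snapshot(c);cv2.imwrite(f"pics/{c}1.png",s["frame"])
o=cv2.imread("pics/side1.png")[60:260,130:400];b=cv2.imread("pics/scene1.png")[60:260,130:400]
cv2.imwrite("pics/b.png",cv2.resize(cv2.hconcat([o,b]),None,fx=1.45,fy=1.45))
E
```

```text
t: 2.8
eef_pos: [626.0, 246.8, 165.5]
tcp_rot: [0.134, 0.991, 0.001, 0.002]
force: [0.2, 0.0, -0.2]
opening: -0.002
finger_force: 0.0
```

View pics/b.png

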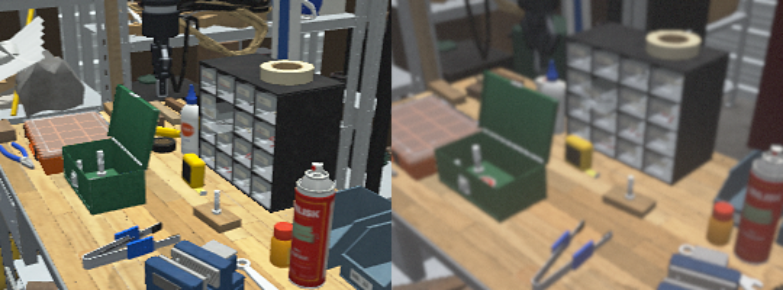

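The fingers are behind the lid (side view, tip about (165,95)). Next I push toward the robot.

```bash
python3 -m crank '[{"dx":0.03,"dy":-0.008,"dz":0,"roll":0},{"dx":0.055,"dy":-0.015,"dz":0,"roll":0},{"dx":0.08,"dy":-0.022,"dz":0,"roll":0},{"dx":0.105,"dy":-0.029,"dz":0,"roll":0},{"dx":0.135,"dy":-0.037,"dz":-0.01,"roll":0}]'
python3 -m crank '[{"dx":0,"dy":0,"dz":-0.045,"roll":0},{"dx":0,"dy":0,"dz":-0.08,"roll":0},{"dx":0,"dy":-0.04,"dz":-0.1,"roll":0},{"dx":0.01,"dy":-0.085,"dz":-0.1,"roll":0},{"dx":0.02,"dy":-0.13,"dz":-0.1,"roll":0}]' 0.0854
python3 - <<'E'
from h import *
np.set_printoptions(precision=0,suppress=True)
H=dict(tin_lid_edge=77,tongs_grip=15,jaw_left=10,jaw_right=10,tongs=0)
for c in("side","wrist"):
    s=robot.snapshot(c);cv2.imwrite(f"pics/{c}2.png",s["frame"])
    for n,z in H.items():
        for l in robot.landmark_of(c,n)[:1]: print(c,n,np.round(l["location"]),round(l["confidence"],2),atz(s,l["location"],z))
cv2.imwrite("pics/c.png",cv2.hconcat([cv2.imread("pics/side2.png")[60:260,130:400],cv2.resize(cv2.imread("pics/wrist2.png"),(267,200))]))
E
```

```text
t: 3.4
eef_pos: [482.3, 248.1, 176.1]
tcp_rot: [0.132, 0.991, 0.0, 0.0]
force: [-0.0, 0.6, 0.3]
opening: 0.0
finger_force: 0.0
t: 3.9
eef_pos: [429.7, 127.1, 278.5]
tcp_rot: [0.131, 0.991, 0.001, 0.003]
force: [-0.1, -0.8, 0.2]
opening: 0.848
finger_force: 0.0
side tin_lid_edge [265. 186.] 0.72 [589.  27.  77.]
side tongs_grip [223. 226.] 0.89 [446. -19.  15.]
side jaw_left [238. 216.] 0.62 [505.  22.  10.]
side jaw_right [249. 227.] 0.81 [508. -42.  10.]
side tongs [222. 231.] 0.89 [445. -13.   0.]
wrist tin_lid_edge [365. 151.] 0.62 [457. 260.  77.]
wrist tongs_grip [166. 185.] 0.81 [447. -21.  15.]
wrist jaw_left [201. 213.] 0.81 [506.  15.  10.]
wrist jaw_right [176. 228.] 0.63 [520. -32.  10.]
wrist tongs [174. 183.] 0.61 [451. -12.  -0.]
```

View pics/c.png

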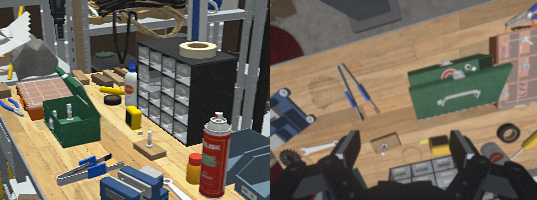

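The lid is part-way down and falling shut; I'll check it again from closer. The tongs' grips are at about (446,-20), pointing about +9°. I'm moving above them with the roll matched.

```bash
python3 -m crank '[{"dx":-0.012,"dy":-0.03,"dz":0.015,"roll":-0.14},{"dx":-0.027,"dy":-0.065,"dz":0.04,"roll":-0.28},{"dx":-0.042,"dy":-0.1,"dz":0.07,"roll":-0.42},{"dx":-0.055,"dy":-0.137,"dz":0.09,"roll":-0.42},{"dx":-0.055,"dy":-0.137,"dz":0.128,"roll":-0.42}]' 0.07
python3 -m crank '[{"dx":0,"dy":0,"dz":0,"roll":0},{"dx":0,"dy":0,"dz":0,"roll":0}]'
python3 - <<'E'
from h import *
np.set_printoptions(precision=0,suppress=True)
H=dict(tongs_grip=15,jaw_left=10,jaw_right=10,tongs=0)
for c in("side","wrist"):
    s=robot.snapshot(c);cv2.imwrite(f"pics/{c}3.png",s["frame"])
    for n,z in H.items():
        for l in robot.landmark_of(c,n)[:1]: print(c,n,np.round(l["location"]),round(l["confidence"],2),atz(s,l["location"],z))
    if c=="wrist":
        for u in((0,383),(511,383),(0,0),(511,0),(256,192)):print(u,atz(s,u,0))
cv2.imwrite("pics/d.png",cv2.hconcat([cv2.imread("pics/side3.png")[60:260,130:400],cv2.resize(cv2.imread("pics/wrist3.png"),(267,200))]))
cv2.imwrite("pics/d.png",cv2.resize(cv2.imread("pics/d.png"),None,fx=1.45,fy=1.45))
o=robot.observe();print(o["eef_pos"],(R.from_quat(o["tcp_rot"]).as_matrix()*1000).round())
E
```

```text
t: 5.0
eef_pos: [448.7, -22.8, 147.5]
tcp_rot: [-0.075, 0.997, -0.001, 0.002]
force: [1.4, -0.0, 0.7]
opening: 0.821
finger_force: 0.0
t: 5.2
eef_pos: [446.4, -18.6, 146.1]
tcp_rot: [-0.077, 0.997, 0.0, -0.001]
force: [0.4, -0.2, -0.3]
opening: 0.819
finger_force: 0.0
side tongs_grip [226. 228.] 0.84 [450. -27.  15.]
side jaw_left [236. 218.] 0.89 [497.  13.  10.]
side jaw_right [249. 225.] 0.93 [513. -33.  10.]
side tongs [219. 234.] 0.95 [433. -25.   0.]
wrist tongs_grip [241. 226.] 0.64 [513. -29.  15.]
wrist jaw_left [280. 224.] 0.89 [506.  15.  10.]
wrist jaw_right [238. 228.] 0.65 [519. -31.  10.]
(0, 383) [ 823. -338.    0.]
(511, 383) [707. 392.   0.]
(0, 0) [ 328. -279.    0.]
(511, 0) [254. 186.   0.]
(256, 192) [476. -17.   0.]
[447. -19. 147.] [[ -988.  -154.     1.]
 [ -154.   988.    -0.]
 [   -1.    -0. -1000.]]
```

View pics/d.png

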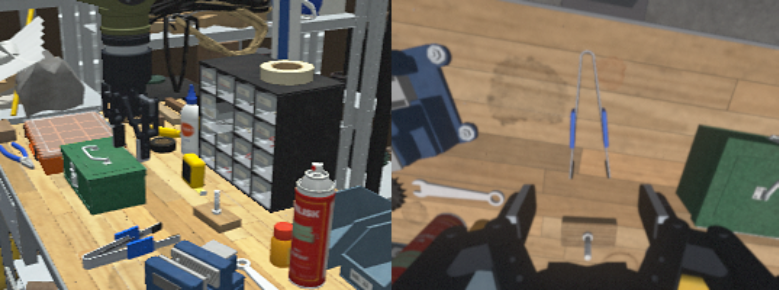

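Side view: the lid is shut (green tin at (103,175), handle on top). Wrist view: the tongs lie vertically, centred near column 589, with the bolt ahead at (587,245). I'll compute the exact tongs axis from the pixels.

```bash
python3 - <<'E'
from h import *
np.set_printoptions(precision=1,suppress=True)
s=robot.snapshot("wrist");f=s["frame"]
h=cv2.cvtColor(f,cv2.COLOR_BGR2HSV)
m=cv2.inRange(h,(105,150,60),(130,255,255)); m[:, :200]=0;m[:,330:]=0
n,lab,st,ce=cv2.connectedComponentsWithStats(m)
for i in range(1,n):
    if st[i,4]>30: print(st[i],ce[i],atz(s,ce[i],27))
print("loop",atz(s,(260.6,72),10))
for t in("bolt_shank","bolt","offcut"):
    for l in robot.landmark_of("wrist",t)[:1]: print(t,l["location"],l["confidence"],atz(s,l["location"],dict(bolt_shank=44,bolt=18,offcut=0)[t]))
x,y=200,20
cv2.imwrite("pics/e.png",cv2.resize(f[50:350,180:350],None,fx=2,fy=2))
E
```

```text
[237 151   5  46 141] [239.  173.1] [447.6 -38.6  27. ]
[280 150   6  45 133] [282.1 171.8] [439.6   3.8  27. ]
loop [350.2 -32.1  10. ]
bolt_shank [256.8, 328.1] 0.7 [621.5   6.6  44. ]
bolt [259.4, 315.1] 0.81 [625.6  10.4  18. ]
offcut [262.4, 302.2] 0.57 [620.6  13.5   0. ]
```

View pics/e.png

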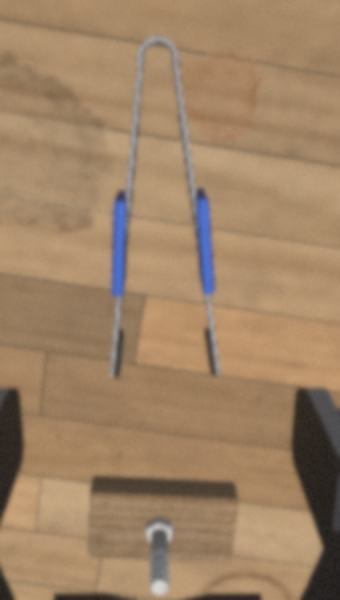

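```bash
python3 -m crank '[{"dx":0.003,"dy":0.002,"dz":0.04,"roll":0},{"dx":0.003,"dy":0.002,"dz":0.08,"roll":0},{"dx":0.003,"dy":0.002,"dz":0.115,"roll":0},{"dx":0.003,"dy":0.002,"dz":0.135,"roll":0},{"dx":0.003,"dy":0.002,"dz":0.143,"roll":0}]'
python3 -m crank '[{"dx":0,"dy":0,"dz":0,"roll":0},{"dx":0,"dy":0,"dz":0,"roll":0},{"dx":0,"dy":0,"dz":0,"roll":0},{"dx":0,"dy":0,"dz":0,"roll":0},{"dx":0,"dy":0,"dz":0,"roll":0}]' 0.038 40
```

```text
t: 6.4
eef_pos: [441.2, -17.2, 0.6]
tcp_rot: [-0.077, 0.997, 0.001, -0.002]
force: [0.6, 0.7, -1.2]
opening: 0.823
finger_force: 0.0
t: 6.9
eef_pos: [444.2, -17.6, 4.3]
tcp_rot: [-0.077, 0.997, -0.0, 0.001]
force: [0.3, -0.3, -0.2]
opening: 0.449
finger_force: 0.0
```

```bash
python3 -m crank '[{"dx":0,"dy":0,"dz":0,"roll":0},{"dx":0,"dy":0,"dz":0,"roll":0}]'
python3 - <<'E'
from h import *
o=robot.observe();print(o["finger_force"],o["opening"])
a=robot.snapshot("side")["frame"];b=robot.snapshot("wrist")["frame"]
cv2.imwrite("pics/f.png",cv2.hconcat([cv2.resize(a[160:280,170:300],None,fx=3,fy=3)[:360],cv2.resize(b[100:350,150:380],(331,360))]))
E
```

```text
t: 7.1
eef_pos: [443.5, -17.5, 3.5]
tcp_rot: [-0.077, 0.997, -0.0, 0.0]
force: [0.0, 0.3, 0.1]
opening: 0.447
finger_force: 0.0
0.0 0.4469398786173736
```

View pics/f.png

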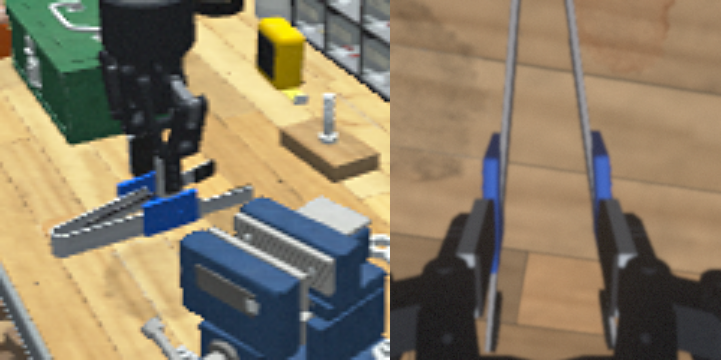

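The picture suggests at least one finger is not outside its grip: in the side view the near blue grip at (170,212) is fully visible in front of the finger. I'll project the expected points to check.

```bash
python3 - <<'E'
from h import *
img=[]
for c in("side","scene"):
    s=robot.snapshot(c);f=s["frame"]
    M=R.from_quat(s["attitude"]).as_matrix()
    def pj(p):
        q=M.T@(np.array(p)-s["xyz"]);return np.array([s["fx"]*q[0]/q[2]+s["cx"],s["fy"]*q[1]/q[2]+s["cy"]])
    o=robot.observe();T=np.array(o["eef_pos"]);A=R.from_quat(o["tcp_rot"]).as_matrix()
    p0=pj(T);x0,y0=(p0-[55,60]).astype(int)
    g=cv2.resize(f[y0:y0+100,x0:x0+110],None,fx=3.6,fy=3.6,interpolation=cv2.INTER_CUBIC)
    for k,col in((-19,(0,0,255)),(19,(0,255,0))):
        for z in(4,40):
            q=(pj([*(T[:2]+A[:2,1]*k),z])-[x0,y0])*3.6;cv2.circle(g,tuple(int(v) for v in q),3,col,-1)
    img.append(g)
cv2.imwrite("pics/g.png",cv2.hconcat(img))
E
```

```text
(no output)
```

View pics/g.png

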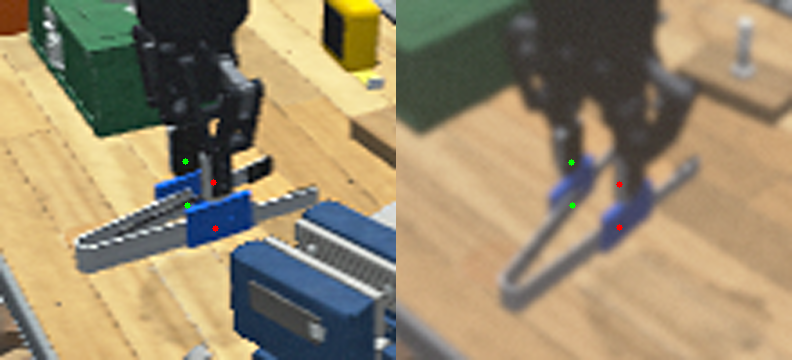

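The projected markers (z=40 above, z=4 below) show both finger tips ending at about z≈30. They are above the grips, although the TCP reads z=3.5, so the fingers closed on nothing. I'll reopen and go down in small steps, watching the force.

```bash
python3 -m crank '[{"dx":0,"dy":0,"dz":0,"roll":0},{"dx":0,"dy":0,"dz":0,"roll":0},{"dx":0,"dy":0,"dz":0,"roll":0},{"dx":0,"dy":0,"dz":0.004,"roll":0},{"dx":0,"dy":0,"dz":0.008,"roll":0}]' 0.07 
python3 -m crank '[{"dx":0,"dy":0,"dz":0,"roll":0},{"dx":0,"dy":0,"dz":0.002,"roll":0},{"dx":0,"dy":0,"dz":0.004,"roll":0},{"dx":0,"dy":0,"dz":0.004,"roll":0}]'
python3 - <<'E'
from h import *
o=robot.observe();print(o["force"],o["eef_pos"],o["opening"],np.round(o["joint_pos"],3).tolist())
E
```

```text
t: 7.8
eef_pos: [443.5, -17.5, -4.9]
tcp_rot: [-0.077, 0.997, -0.0, 0.0]
force: [-0.0, -0.1, -0.1]
opening: 0.823
finger_force: 0.0
t: 8.2
eef_pos: [443.2, -17.5, -9.0]
tcp_rot: [-0.077, 0.997, 0.0, -0.0]
force: [-0.7, 0.0, -0.4]
opening: 0.822
finger_force: 0.0
[-0.73900661  0.00227862 -0.39482641] [443.19289745 -17.45707291  -9.00596792] 0.8219693008683052 [-0.161, -0.094, 2.263, 0.0, 0.974, -1.886]
```

```bash
python3 -m crank '[{"dx":0,"dy":0,"dz":0.002,"roll":0},{"dx":0,"dy":0,"dz":0.004,"roll":0},{"dx":0,"dy":0,"dz":0.004,"roll":0}]'
python3 -m crank '[{"dx":0,"dy":0,"dz":0.002,"roll":0},{"dx":0,"dy":0,"dz":0.004,"roll":0},{"dx":0,"dy":0,"dz":0.004,"roll":0}]'
python3 - <<'E'
from h import *
img=[]
for c in("side","scene"):
    s=robot.snapshot(c);f=s["frame"]
    M=R.from_quat(s["attitude"]).as_matrix()
    def pj(p):
        q=M.T@(np.array(p)-s["xyz"]);return np.array([s["fx"]*q[0]/q[2]+s["cx"],s["fy"]*q[1]/q[2]+s["cy"]])
    o=robot.observe();T=np.array(o["eef_pos"]);A=R.from_quat(o["tcp_rot"]).as_matrix()
    p0=pj(T);x0,y0=(p0-[55,60]).astype(int)
    g=cv2.resize(f[y0:y0+100,x0:x0+110],None,fx=3.6,fy=3.6,interpolation=cv2.INTER_CUBIC)
    for k,col in((-35,(0,0,255)),(35,(0,255,0))):
        for z in(0,30):
            q=(pj([*(T[:2]+A[:2,1]*k),z])-[x0,y0])*3.6;cv2.circle(g,tuple(int(v) for v in q),3,col,-1)
    img.append(g)
cv2.imwrite("pics/i.png",cv2.hconcat(img))
E
```

```text
t: 8.5
eef_pos: [443.2, -17.5, -13.0]
tcp_rot: [-0.077, 0.997, 0.0, -0.0]
force: [-0.5, 0.4, -0.1]
opening: 0.821
finger_force: 0.0
t: 8.8
eef_pos: [443.1, -17.5, -17.0]
tcp_rot: [-0.077, 0.997, 0.0, -0.0]
force: [-0.0, -1.0, -0.6]
opening: 0.819
finger_force: 0.0
```

View pics/i.png

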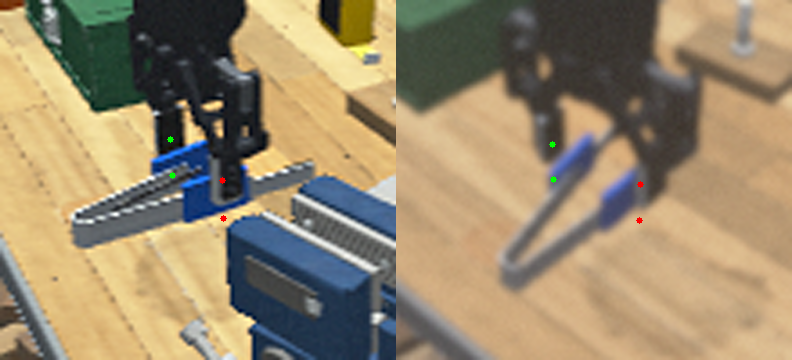

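The tips are now at z≈15, outside the grips, and about 8–10 mm ahead of the grip centre. I'll go 6 mm lower, move back 8 mm and squeeze.

```bash
python3 -m crank '[{"dx":0.004,"dy":0,"dz":0.003,"roll":0},{"dx":0.008,"dy":0,"dz":0.006,"roll":0},{"dx":0.008,"dy":0,"dz":0.006,"roll":0}]'
python3 -m crank '[{"dx":0,"dy":0,"dz":0,"roll":0},{"dx":0,"dy":0,"dz":0,"roll":0},{"dx":0,"dy":0,"dz":0,"roll":0},{"dx":0,"dy":0,"dz":0,"roll":0},{"dx":0,"dy":0,"dz":0,"roll":0}]' 0.039 40
```

```text
t: 9.2
eef_pos: [434.2, -18.6, -23.5]
tcp_rot: [-0.077, 0.997, 0.0, -0.001]
force: [-0.4, 0.4, -0.4]
opening: 0.82
finger_force: 0.0
t: 9.7
eef_pos: [436.9, -18.8, -21.3]
tcp_rot: [-0.077, 0.997, -0.0, 0.001]
force: [-1.9, 0.3, 6.6]
opening: 0.455
finger_force: 10.7
```

```bash
python3 -m crank '[{"dx":0,"dy":0,"dz":-0.012,"roll":0},{"dx":0,"dy":0,"dz":-0.024,"roll":0},{"dx":0,"dy":0,"dz":-0.036,"roll":0},{"dx":0,"dy":0,"dz":-0.036,"roll":0},{"dx":0,"dy":0,"dz":-0.036,"roll":0}]'
python3 - <<'E'
from h import *
np.set_printoptions(precision=0,suppress=True)
P={}
for c in("side","scene","wrist"):
    s=robot.snapshot(c);cv2.imwrite(f"pics/{c}5.png",s["frame"])
    for n,z in dict(tongs_grip=51,jaw_left=46,jaw_right=46,bolt_shank=44).items():
        for l in robot.landmark_of(c,n)[:1]: print(c,n,np.round(l["location"]),round(l["confidence"],2),atz(s,l["location"],z)); P.setdefault(n,[]).append(ray(s,l["location"]))
for n in P: print(n,*tri(P[n][:2]))
g=[cv2.resize(cv2.imread(f"pics/{c}5.png")[150:260,200:320],(360,330)) for c in("side","scene")]
cv2.imwrite("pics/j.png",cv2.hconcat(g))
E
```

```text
t: 10.2
eef_pos: [436.0, -18.8, 14.0]
tcp_rot: [-0.077, 0.997, -0.0, 0.001]
force: [-0.4, -0.5, -0.6]
opening: 0.458
finger_force: 9.2
side tongs_grip [223. 214.] 0.79 [446. -21.  51.]
side jaw_left [238. 205.] 0.82 [505.  17.  46.]
side jaw_right [245. 214.] 0.71 [500. -36.  46.]
side bolt_shank [280. 196.] 0.43 [630.  19.  44.]
scene tongs_grip [250. 220.] 0.8 [440. -11.  51.]
scene jaw_left [266. 206.] 0.63 [511.   6.  46.]
scene jaw_right [275. 210.] 0.71 [511. -22.  46.]
scene bolt_shank [296. 184.] 0.5 [642.  20.  44.]
tongs_grip [455.   5.  35.] [1.0, 1.0]
jaw_left [495.  -8.  61.] [0.7, 0.7]
jaw_right [507. -24.  43.] [4.6, 4.6]
bolt_shank [625.   8.  53.] [3.3, 3.3]
```

View pics/j.png

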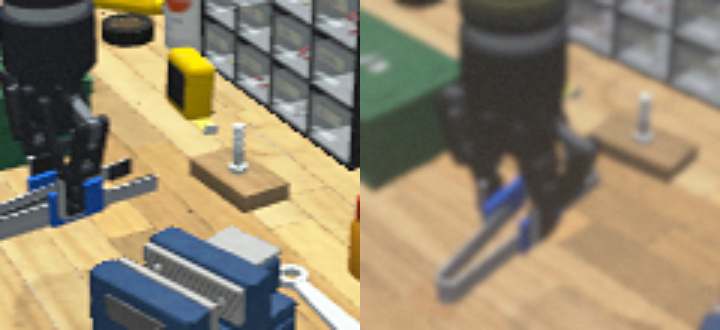

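The tongs are held and lifted level (side view: blue grips at (65,200), jaws at (150,183)), and the bolt is still standing at (237,150). I'll approach part-way, then take a relative measurement.

```bash
python3 -m crank '[{"dx":-0.02,"dy":0.001,"dz":0,"roll":0},{"dx":-0.04,"dy":0.003,"dz":0,"roll":0},{"dx":-0.06,"dy":0.004,"dz":0,"roll":0},{"dx":-0.075,"dy":0.004,"dz":0,"roll":0},{"dx":-0.075,"dy":0.004,"dz":0,"roll":0}]'
cat > m.py <<'E'
from h import *
np.set_printoptions(precision=0,suppress=True)
P={};Z=dict(tongs_grip=51,jaw_left=46,jaw_right=46,bolt_shank=44)
for c in("side","scene"):
    s=robot.snapshot(c);cv2.imwrite(f"pics/{c}6.png",s["frame"]);W={}
    for n,z in Z.items():
        for l in robot.landmark_of(c,n)[:1]: W[n]=atz(s,l["location"],z); print(c,n,np.round(l["location"],1),round(l["confidence"],2),W[n])
    x,y=(195,150)
    cv2.imwrite(f"pics/{c}6c.png",cv2.resize(s["frame"][140:240,220:330],None,fx=3.6,fy=5.5,interpolation=cv2.INTER_CUBIC))
s=cv2.hconcat([cv2.imread(f"pics/{c}6c.png") for c in("side","scene")]);cv2.imwrite("pics/k.png",s)
b=atz
E
python3 m.py
python3 - <<'E'
from h import *
s=robot.snapshot("side");print("bolt head/top side",atz(s,(279,207),18),atz(s,(279.3,191.5),64))
s=robot.snapshot("scene");print("scene",atz(s,(294.7,196.7),18),atz(s,(295,181.5),64))
E
```

```text
t: 11.45
eef_pos: [510.8, -3.2, 13.8]
tcp_rot: [-0.077, 0.997, -0.0, 0.001]
force: [-0.6, 0.5, -0.6]
opening: 0.463
finger_force: 9.2
side tongs_grip [245. 206.] 0.88 [514.  -5.  51.]
side jaw_left [260. 202.] 0.69 [562.   3.  46.]
side jaw_right [270. 204.] 0.54 [579. -19.  46.]
side bolt_shank [280. 197.] 0.55 [627.  11.  44.]
scene tongs_grip [270. 204.] 0.66 [516.  -1.  51.]
scene jaw_left [280. 196.] 0.71 [565.  10.  46.]
scene jaw_right [290. 197.] 0.67 [582. -10.  46.]
scene bolt_shank [273. 212.] 0.66 [505. -21.  44.]
bolt head/top side [619.61646716   4.63557886  18.        ] [620.07728742   5.51513513  64.        ]
scene [622.54515387   5.41848835  18.        ] [623.73048858   8.76312766  64.        ]
```

View pics/k.png

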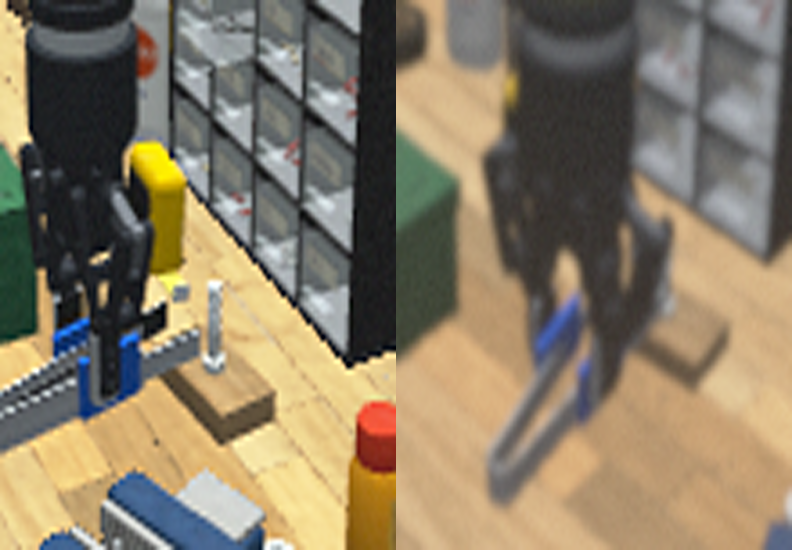

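```bash
python3 - <<'E'
from h import *
np.set_printoptions(precision=0,suppress=True)
s=robot.snapshot("side")
P=lambda X,Y:(220+X/3.6,140+Y/5.5)
B=(atz(s,P(214,283),64)+atz(s,P(213,368),18))/2;print("bolt",B)
F=np.array([.988,.154,0]);L=np.array([-.154,.988,0])
for n,p,z in(("Rtop",(199,326),56),("Rbot",(199,349),36),("Ltop",(166,303),56),("Lbot",(166,331),36)):
    w=atz(s,P(*p),z);d=B-w;print(n,w,"bolt fwd,left of tip",d@F,d@L)
E
```

```text
bolt [620.   5.  41.]
Rtop [596. -16.  56.] bolt fwd,left of tip 27.28429925041583 17.452460913354876
Rbot [604.  -3.  36.] bolt fwd,left of tip 17.82339542995864 5.614129650431756
Ltop [586.  17.  56.] bolt fwd,left of tip 31.851978653996408 -16.475871694207495
Lbot [591.  25.  36.] bolt fwd,left of tip 26.072124294488923 -24.164291402050644
```

Last picture (k): the bolt shank is at (214,283–368). The right jaw tip is about (199,337) and the left about (166,317). The bolt is therefore about 25 mm ahead of the tips and near the centre line, perhaps 2–4 mm to the right. I'll widen the jaws slightly, advance 16 mm and re-measure numerically.

```bash
python3 -m crank '[{"dx":-0.004,"dy":-0.001,"dz":0,"roll":0},{"dx":-0.008,"dy":-0.002,"dz":0,"roll":0},{"dx":-0.012,"dy":-0.002,"dz":0,"roll":0},{"dx":-0.016,"dy":-0.002,"dz":0,"roll":0},{"dx":-0.016,"dy":-0.002,"dz":0,"roll":0}]' 0.042
python3 - <<'E'
from h import *
np.set_printoptions(precision=0,suppress=True)
F=np.array([.988,.154,0]);L=np.array([-.154,.988,0])
Z=dict(jaw_left=46,jaw_right=46,bolt_shank=44)
for c in("side","scene"):
    W={n:[] for n in Z}
    for k in range(3):
        s=robot.snapshot(c)
        for n,z in Z.items():
            for l in robot.landmark_of(c,n)[:1]: W[n].append(atz(s,l["location"],z))
    M={n:np.median(v,axis=0) for n,v in W.items() if v}
    for n in M: print(c,n,np.array(W[n])[:,:2].tolist() if 0 else np.array([[w@F,w@L] for w in W[n]]))
f=robot.snapshot("side")["frame"];cv2.imwrite("pics/s7.png",f)
g=cv2.cvtColor(f,cv2.COLOR_BGR2GRAY);print(g[186:212,262:292])
E
```

```text
t: 12.6
eef_pos: [525.9, -2.7, 13.5]
tcp_rot: [-0.077, 0.997, -0.0, 0.0]
force: [-0.1, 0.2, -1.6]
opening: 0.489
finger_force: 8.0
side jaw_left [[582. -72.]
 [585. -64.]
 [589. -65.]]
side jaw_right [[ 584. -106.]
 [ 580. -113.]
 [ 588. -111.]]
side bolt_shank [[625. -75.]
 [623. -74.]
 [632. -77.]]
scene jaw_left [[589. -63.]
 [595. -72.]
 [596. -72.]]
scene jaw_right [[ 592. -106.]
 [ 591. -106.]
 [ 584. -109.]]
scene bolt_shank [[510. -89.]]
[[ 53  54  48  34  35  73 105  98 131 192 204 201 208 209 203 206 199 191
  185 190 208 214 211 209 213 219 192  33  62 114]
 [ 50  53  36  26  41  80 100  93  85 133 205 202 200 202 204 201 196 198
  204 217 219 220 214 209 208 210 218 191  27  42]
 [ 79  78  47  21  51  89  93  98 160 215 207 206 204 200 200 196 192 207
  213 213 215 220 221 215 211 208 210 216 226 194]
 [ 49  41  29  16  87 158 177 185 214 209 206 205 204 204 201 201 193 176
  198 212 212 214 218 221 219 213 211 215 215 223]
 [ 30  20  23  50 183 239 239 238 225 207 209 208 206 205 205 204 202 199
  198 197 209 213 214 216 219 214 214 209 208 212]
 [ 28  28  25  46 180 236
[... 1900 characters left out ...]
187 173 138 131 173 202
  209 116 151 165 164 166 169 166 167 187 211 220]
 [ 50  57  84 100 102  96  94 103 139 171 176 178 180 177 166 134 109 113
  125 140 165 188 175 168 170 168 166 161 165 194]
 [ 46  54  79  88  75  75  72  71  92 138 164 171 180 182 176 175 168 154
  158 170 176 183 187 185 179 173 175 180 174 167]
 [ 44  55  91 103  65  69  74  74  76  80 116 160 174 185 188 183 183 182
  178 175 173 170 177 184 184 177 174 172 176 172]
 [ 81 135 173 192 146  62  68  71  77  76  71  91 144 173 180 188 190 190
  188 184 179 171 171 170 178 182 176 167 163 168]
 [199 194 191 193 197 178  86  64  72  77  73  76  85 117 157 179 185 192
  190 187 183 177 173 167 167 169 174 173 164 162]]
```

```bash
python3 - <<'E'
from h import *
np.set_printoptions(precision=0,suppress=True)
s=robot.snapshot("side");F=np.array([.988,.154,0]);L=np.array([-.154,.988,0])
B=atz(s,(279.4,197.6),46)
for zz in(42,46,50):
    for p in((280.6,202.2),(269.6,196.4)):
        d=B-atz(s,p,zz);print(zz,p,"bolt fwd,left of tip:",d@F,d@L)
E
```

```text
42 (280.6, 202.2) bolt fwd,left of tip: 9.282558559019026 17.072872328420388
42 (269.6, 196.4) bolt fwd,left of tip: 11.962290681214967 -27.649319581424077
46 (280.6, 202.2) bolt fwd,left of tip: 14.21069624796417 23.198983842984518
46 (269.6, 196.4) bolt fwd,left of tip: 16.86857017038019 -21.158415408198966
50 (280.6, 202.2) bolt fwd,left of tip: 19.138833936909183 29.32509535754855
50 (269.6, 196.4) bolt fwd,left of tip: 21.774849659545524 -14.667511234973876
```

At pixel level the bolt is centred between the jaws to within a few mm, about 27 mm ahead of the pad centres. I'm advancing to straddle it and lowering by 4 mm.

```bash
python3 -m crank '[{"dx":-0.006,"dy":0,"dz":0.002,"roll":0},{"dx":-0.012,"dy":0,"dz":0.004,"roll":0},{"dx":-0.018,"dy":0,"dz":0.004,"roll":0},{"dx":-0.024,"dy":0,"dz":0.004,"roll":0},{"dx":-0.026,"dy":0,"dz":0.004,"roll":0}]'
python3 - <<'E'
from h import *
np.set_printoptions(linewidth=200)
f=robot.snapshot("side")["frame"];cv2.imwrite("pics/s8.png",f)
g=cv2.cvtColor(f,cv2.COLOR_BGR2GRAY);print(g[186:212,264:296])
E
```

```text
t: 14.4
eef_pos: [551.8, 1.3, 9.4]
tcp_rot: [-0.077, 0.997, -0.0, 0.0]
force: [-0.7, 0.3, -1.7]
opening: 0.495
finger_force: 8.0
[[ 35  32  28  32  30  27  41  58  54  30  21 104 190 209 200 191 185 191 210 215 210 209 213 219 193  34  61 114 164 173 184 211]
 [ 31  28  27  28  29  31  51  74  72  40  21 126 212 201 194 197 205 216 218 219 213 208 205 211 217 189  27  44  86 142 175 175]
 [ 47  31  26  31  27  26  34  39  26  25  39 134 206 198 191 203 214 213 214 220 220 217 211 210 211 216 225 194  29  63 130 176]
 [ 55  26  25  32  31  28  29  29  23  23  57 145 207 203 192 176 198 210 214 214 217 220 219 214 209 211 216 222 194  17  60 120]
 [ 99  24  29  28  31  30  29  30  27  22 100 186 208 203 202 201 195 196 211 212 214 215 216 213 212 210 209 211 220 191  17  47]
 [ 58  25  29  32  29  27  25  30  28  19 139 225 215 228 255 255 255 235 183 173 210 204 202 199 199 201 201 202 202 210 220 192]
 [ 18  25  28  27  59  83  30  28  28  48 118 199 201 145 210 221 218 162 196 190 179 179 185 195 205 210 210 207 208 207 211 214]
 [ 20  32  29  30  50  70  67  48  25  56  92  73  19 
[... 1735 characters left out ...]
166 168 167 167 186 210 221 218 218 218 219]
 [ 32  41  37  42  49  49  52  48  75 134 185 179 168 135 111 114 125 136 163 187 175 168 165 167 166 164 163 192 222 222 217 216]
 [ 25  25  32  49  51  48  48  59 106 159 179 181 177 176 170 154 159 170 173 183 188 185 179 174 175 179 175 165 180 212 222 215]
 [ 52  85  96  50  49  58  62  73 119 162 175 184 187 184 183 181 177 176 174 172 177 181 183 177 173 175 173 169 165 163 190 221]
 [ 94  60  44  53  57  77  76  77  74  93 143 172 181 186 191 185 187 182 177 173 167 170 176 183 175 166 161 166 170 167 166 182]
 [114 149 203 183  85  63  71  75  75  75  82 115 157 173 185 189 191 189 181 176 172 166 163 167 171 172 165 163 170 167 147 122]]
```

The bolt is still upright (shank columns 278–281, head at row 206). The near jaw is in front of it, the far jaw behind. Closing now.

```bash
python3 -m crank '[{"dx":0,"dy":0,"dz":0,"roll":0},{"dx":0,"dy":0,"dz":0,"roll":0}]' 0.032 40
python3 -m crank '[{"dx":0,"dy":0,"dz":0,"roll":0},{"dx":0,"dy":0,"dz":0,"roll":0},{"dx":0,"dy":0,"dz":0,"roll":0},{"dx":0,"dy":0,"dz":0,"roll":0},{"dx":0,"dy":0,"dz":0,"roll":0}]' 0.015 45
python3 - <<'E'
from h import *
np.set_printoptions(linewidth=200)
f=robot.snapshot("side")["frame"];cv2.imwrite("pics/s9.png",f)
g=cv2.cvtColor(f,cv2.COLOR_BGR2GRAY);print(g[186:212,264:296])
E
```

```text
t: 14.65
eef_pos: [550.6, 1.2, 9.2]
tcp_rot: [-0.077, 0.997, -0.0, -0.0]
force: [0.2, -0.0, 0.1]
opening: 0.376
finger_force: 11.9
t: 15.15
eef_pos: [550.7, 1.2, 9.3]
tcp_rot: [-0.077, 0.997, 0.0, -0.0]
force: [-0.5, 0.4, -0.3]
opening: 0.314
finger_force: 44.1
[[ 26  29  30  28  25  35  52  55  47  23 103 187 206 207 198 191 187 191 208 214 210 210 214 221 191  32  63 114 163 174 183 214]
 [ 27  27  31  27  24  43  69  46  30  17 126 211 206 199 195 200 203 215 218 218 214 208 207 208 218 191  24  45  86 144 175 173]
 [ 29  28  30  30  33  52  87  84  35  39 133 206 199 196 191 203 215 213 216 219 220 218 211 208 211 217 225 196  30  59 127 176]
 [ 28  32  33  30  31  37  35  20  15  99 185 206 203 199 189 176 196 210 212 215 218 219 218 212 210 213 215 222 193  14  59 120]
 [ 29  29  27  22  30  24  24  25  41 141 215 205 221 247 253 248 212 197 212 213 212 217 217 213 212 209 206 211 218 191  17  49]
 [ 25  33  30  29  29  31  28  19 102 190 215 209 233 255 254 237 217 199 184 172 206 204 202 201 198 199 202 199 203 208 220 194]
 [ 27  29  27  28  30  26  27  20 119 207 212 205 18
[... 1868 characters left out ...]
165 166 165 166 188 211 220 218 217 217 218]
 [ 30  38  48  48  51  79 138 167 172 178 178 169 155 152 138 150 173 178 184 187 176 167 168 168 164 160 165 195 222 222 218 215]
 [ 59  42  44  58  63  60  95 139 162 170 177 180 176 174 173 171 170 168 171 180 189 184 177 173 175 179 174 168 177 213 220 216]
 [ 66  49  60  74  76  76  77  82 118 158 175 183 187 183 182 179 175 173 171 173 176 180 184 176 174 174 172 172 165 163 191 219]
 [152 195 144  64  67  73  73  75  72  93 142 172 178 188 188 188 189 184 177 172 168 169 179 183 175 166 161 169 168 169 169 183]
 [193 191 200 180  85  63  71  73  74  74  81 117 156 174 185 189 187 188 182 176 171 166 165 166 173 171 165 162 171 170 147 123]]
```

Pinched: opening 26.8 mm, 44 N, bolt close to upright. Lifting.

```bash
python3 -m crank '[{"dx":0,"dy":0,"dz":-0.008,"roll":0},{"dx":0,"dy":0,"dz":-0.02,"roll":0},{"dx":0,"dy":0,"dz":-0.035,"roll":0},{"dx":0,"dy":0,"dz":-0.05,"roll":0},{"dx":0,"dy":0,"dz":-0.065,"roll":0}]'
python3 -m crank '[{"dx":0,"dy":0,"dz":-0.015,"roll":0},{"dx":0,"dy":0,"dz":-0.03,"roll":0},{"dx":0,"dy":0,"dz":-0.045,"roll":0},{"dx":0,"dy":0,"dz":-0.06,"roll":0},{"dx":0,"dy":0,"dz":-0.07,"roll":0}]'
python3 -m crank '[{"dx":0,"dy":0,"dz":0,"roll":0},{"dx":0,"dy":0,"dz":0,"roll":0},{"dx":0,"dy":0,"dz":0,"roll":0},{"dx":0,"dy":0,"dz":0,"roll":0},{"dx":0,"dy":0,"dz":0,"roll":0}]'
python3 - <<'E'
from h import *
np.set_printoptions(linewidth=200)
P={}
for c in("side","scene"):
    s=robot.snapshot(c);cv2.imwrite(f"pics/{c}10.png",s["frame"])
    for n in("bolt_shank","bolt","jaw_left","jaw_right"):
        for l in robot.landmark_of(c,n)[:1]: print(c,n,np.round(l["location"]),round(l["confidence"],2)); P.setdefault(n,[]).append(ray(s,l["location"]))
    if c=="side":
        q=R.from_quat(s["attitude"]).as_matrix().T@(np.array([620,5,170.])-s["xyz"]);u=int(s["fx"]*q[0]/q[2]+s["cx"]);v=int(s["fy"]*q[1]/q[2]+s["cy"]);print(u,v)
        print(cv2.cvtColor(s["frame"],cv2.COLOR_BGR2GRAY)[v-16:v+16,u-14:u+14])
for n in P:
    if len(P[n])>1: print(n,*tri(P[n]))
E
```

```text
t: 15.7
eef_pos: [551.4, 1.1, 76.5]
tcp_rot: [-0.077, 0.997, -0.0, 0.001]
force: [-0.2, -1.0, -1.0]
opening: 0.312
finger_force: 44.2
t: 16.2
eef_pos: [551.4, 1.2, 146.3]
tcp_rot: [-0.077, 0.997, -0.0, 0.001]
force: [0.6, 0.3, -1.7]
opening: 0.311
finger_force: 44.2
t: 16.7
eef_pos: [550.4, 1.2, 143.5]
tcp_rot: [-0.077, 0.997, 0.0, -0.001]
force: [-0.6, -0.2, -1.9]
opening: 0.314
finger_force: 44.2
side bolt_shank [280. 147.] 0.64
side bolt [280. 160.] 0.58
side jaw_left [277. 150.] 0.54
side jaw_right [279. 154.] 0.87
280 154
[[ 26  31  28  21  25  28  23  69 121 127 127 133 134 101  96  85  87  93 104 102 103 102 102 103  90  65  91 102]
 [ 25  22  23  29  33  24  39  91 123 123 125 132 136 100  99 101 102 100 100  98 103  99 102 102  87  59  94 111]
 [ 41  65  55  26  25  26  41 100 148 141 127 135 134  96  99 102 100 101  99 100 101 101  98 100  89  61 100 110]
 [ 55  83  62  43  27  24  64 111 110 133 147 129 124  96 101  99  98 100 101  98  99  95 101 108  92  63  99 110]
 [ 47  62  51  45  23  45  96 128 111 101  99  94  96 100  94  95 101 106 110 128 125 143 156 159 138  61  
[... 2607 characters left out ...]
  68  50  77 143 175 176 149  68 118 156 143]
 [114  58  78 112  97  95  97 102 114 122 100  91  66  88 103 102 105  98  81  59  52 113 165 155  58  88 129 160]
 [144  31  93 166 168 136  93  94  97  94  99  83  51  88 104  98  99 101  99  91  72  52  70  96  61  82  93 111]
 [201  26  54 104 141 168 163 139 132 140 166 152  66  92 113 118 109  95 102 103  99  83  63  39  62 114 147 162]
 [217 220 193 128 145 194 219 216 197 162 162 154  62  95 108 118 115 113 101  99 101  99  93  70  40  68 134 177]]
scene bolt_shank [262. 176.] 0.72
scene jaw_right [300. 140.] 0.57
bolt_shank [608.15438231  66.77805279 122.99018435] [60.8, 60.8]
jaw_right [613.77371564  -4.05454189 182.07741696] [7.6, 7.6]
```

The bolt is in the jaws, upright, with its head at about z≈150 mm and the grip steady. Handing in.

```bash
python3 -c "
from station import robot
print(robot.close_job())"
```

```text
the job is handed in; nothing more can be done
None
```

The job is handed in but gave no verdict: the tin's lid is shut, and the tongs hold the bolt upright with its head about 15 cm above the bench, and the gripper never closed on or came near the bolt.

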